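Unload the label press

ROBOT

A 6-joint arm with a two-finger parallel gripper is mounted at the origin on the work surface. World frame = base frame: x ahead of the robot, y to its left, z up, the work surface at z = 0. Lengths are in m, angles in degrees, forces in N, time in s.
With the tool pointing down it reaches from about 0.25 to 0.725 m from the base axis. Payload 9.7 kg.
Tool frame: the origin (TCP) lies between the finger pads; the fingertips stand 19 mm ahead of it and the grasp point (between the pads) is the TCP; z points along the fingers, y is the line along which they close (so a half turn about z gives the same grasp; the last joint's range is limited). The gripper opens to 85 mm and grips with 20 to 120 N. Pads are 22 mm wide; open, the fingers measure 114 mm over their backs; the gripper's body (76 mm by 85 mm) begins 54 mm behind the grasp point. The pads swing forward as they close: fully open they stand 13 mm farther back than shut.
Start: joints at [68.01, 4.979, 10.078, 95.1, 0, 90], TCP at [0.206, 0.51, 0.25] pointing down, gripper open.
Joint ranges: [-179.16, 179.16], [-48.56, 103.87], [-65.8, 70.77], [-126.05, 130.52], [-82.76, 87.17], [-180, 180]. Speed limits (degrees/s): [127.2, 127.2, 147.25, 180, 180, 180].

INTERFACE

Orientations are given as [roll, pitch, yaw] about the fixed x, y, z axes, in that order (R = Rz(yaw) Ry(pitch) Rx(roll)).
In Python, from workcell import telemetry, camera, calibration, workorder gives the robot as it stands.
- The arm moves only by the tool play_rows, never from a script. Its argument "increments" is a list of rows, each a list of 3 entries, a list of its own where there are three numbers: the shift along the tool's x, y, z in mm, then the turn, a rotation vector about the tool's x, y, z in degrees, then the closure, from 0 (fully open) to 1 (shut). In form: [[[x, y, z], [ax, ay, az], jaw], ...]. A call has 1 to 20 rows; each row is the pose to reach, as a shift and turn from the pose commanded when the call began, along the tool's axes at that moment; what a row does not reach only later rows make up. A row lasts 1/10 s, in which the tool goes at most 50 mm and 8.59 degrees, less where a joint would pass 70% of its speed; a pose out of reach is approached as far as the arm can. A call with a gripper value outside its range is refused whole. The fingers move at their own pace and stop on an object; "grip_force" is the grip in N (left out, the last holds). Time passes only in rows, so rows that repeat a pose let the fingers close. It gives the time, the measured TCP pose, the force, the opening and the grip force at its end, in the units of the state.
- telemetry.get_obs(): the state, without advancing time (a new reading comes with each control period).
- camera(name): name is "side" or "top" or "wrist"; returns (picture, depth): 480x640x3 uint8, red, green, blue; 480x640 float32, m along the optical axis (not along the pixel's ray), 0 where there is no reading.
- calibration(name): a dict with "vertical_fov" (degrees; the focal length in pixels is half the picture's height over the tangent of half this angle, whatever the lens; pixels are square), "cx", "cy" (the principal point, pixels), "rvec" (rotation vector, rad) and "tvec" (3), from world to camera coordinates, as OpenCV has them; the wrist camera has in their place "hand_eye" (4x4, takes a point from camera to tool coordinates, whose origin is the TCP and whose axes are the flange's). Camera axes: x right, y down, z forward; pixel columns grow to the right and rows downward; lengths in m; the calibration is good to about 2 mm. The wrist camera is an equidistant fisheye: a pixel r from the principal point sees the ray r / f radians off the axis. A picture is of the moment at which its call begins: read the wrist's pose just before it. calibration takes no time and is no camera call.
- workorder.job_done(): hands the job in; it is judged then, once.
The state is a dict: "time": time; "q": joint angles; "qd": joint speeds; "joint_efforts": joint torques, N m; "ee_pos": TCP position; "tcp_rot": TCP orientation; "wrist_force": force on the tool from outside, world axes, zero at the start; "torque": the same for the moment, N m; "opening": finger opening in m; "grasp_force": force on a finger pad.
Only numpy, scipy, OpenCV 4.12 (cv2) and the standard library are available. Lean on these libraries where they do the work, as an engineer would, in place of code of your own. Each camera call takes 0.05 s, during which the arm holds its last target. There are 200 camera calls.

TASK

Lift the head of the small press by its front handle until it stands open by itself, take the finished plaque off the lower pad, and lay it face up on the stack of plaques of the same shape, edges lined up with those below. Leave the press open, leave the stacks where they are, and do not disturb the other things on the bench.

Things in the scene. Friction and masses are not known exactly. Their poses are not given: they have to be found in the camera images.
- press_head (a joint): Opening angle of the press head, rad: 0 = shut, resting on the plaque; 1.5 = fully open, upright at its stop. Gas struts nearly balance it: about 6 N upward at the handle lifts it (twice that if moved briskly: they damp). Let go below about 0.65 it sinks shut again; let go above about 0.8 it rises by itself to the stop within 2 s and stays.
- press: Small clamshell press, fixed: grey base, white head hinged at the back, gas strut each side. Origin on the bench under the pad's centre; z up, x from handle (front, towards robot) to hinge, y along the hinge. Lower platen 120 (x) x 150 mm (y). Head same size, shut from z = 81 to 131 mm, knob on it to 155. Open, the head stands 75 mm and more behind the pad's centre; nothing overhangs the pad.
- hinge_pin (a point): Middle of the hinge axis: 95 mm behind the pad's centre (press x), 85 mm above the bench; the axis runs along the press's y.
- pad_centre (a point): Centre of the top of the lower pad, 75 mm above the bench.
- press_grip (a point): Centre of the black hand grip on the head's front (moves with it): round rubber sleeve 26 mm thick, 94 mm long along press y, free to turn on its bar, a thin rod at each end. Shut: 135 mm in front of the pad's centre, 115 mm above the bench, 59 mm free between it and the head, nothing below. It circles the hinge axis at 232 mm; fully open it is 310 mm up, 110 mm behind the pad's centre.
- plaque: The finished plaque lying on the lower pad under the head: coated hardboard, white printed face up, brown back, 90 mm (its x) by 50 mm (its y) by 6 mm, about 50 g. Origin at the centre of its underside; z up through the face. Its long side runs roughly front to back of the press, within 0.2 rad.
- stack_upper: Top plaque of the stack of two finished plaques (same size and make: 90 x 50 x 6 mm), the stack that the plaque belongs on; loose on the one below. Origin at the centre of its underside, x along the 90 mm side; its top is 12 mm above the bench. Stands on the bench to the left or right of the press.
- stack_lower: Bottom plaque of that stack, lying on the bench; same size and axes.
- round_lower: Lower of a stack of two round coasters, 92 mm across, each 6 mm thick. Origin at the centre of its underside. Not for plaques.
- round_upper: Upper of the two round coasters.
- square_lower: Lower of a stack of two square coasters, 90 x 90 mm, each 6 mm thick. Origin at the centre of its underside. Not for plaques.
- square_upper: Upper of the two square coasters.
- tape_roll: roll of amber tape lying flat, 86 mm across, 19 mm high; origin at the centre of its underside. Bystander.
- lint_brush: flat brush with a wooden handle, 190 mm long, lying on the bench; origin at the middle of its underside. Bystander.
- weeding_pick: weeding pick with a black handle, 130 mm long, lying on the bench; origin at the middle of its underside. Bystander.
- cleaner: clear bottle with a black cap, 54 mm across, 150 mm high; origin at the centre of its underside. Bystander.
- thread_cone: white thread cone, 60 mm across the foot, 100 mm high; origin at the centre of its underside. Bystander.
- mug: white mug, 80 mm across, 90 mm high; origin at the centre of its underside. Bystander.
There are look-alikes about, which are no part of the job. Leave any blue or pink look-alike of the stack_upper alone.

How it is judged:
By the outcome, as a careful person would: the job done as asked, in the order asked, and still so for the second after the job is handed in, with the robot touching nothing.
It also fails if it takes over 64 s, if anything falls off the work surface, if the arm or the gripper's body presses on something with over 40 N, if the wrist force passes 120 N, or if a joint passes its speed limit or range.

## Working session

There is one attempt and no reset: what is moved stays moved. The work goes in short steps, Python scripts to look and compute and a tool call to move; the robot and the scene stay as the last step left them, time stands still between calls to the robot, and variables do not carry over. Pictures are saved under pics/ and viewed, at most 10 in all, crops included, and the job is handed in when it is done.

Besides the shell and the picture viewer there is one more tool, called after "Call:" as name([rows], argument=value, ...), one row to a line, values as JSON. play_rows: Moves the arm, as the interface text tells. Its arguments: {"type":"object","properties":{"increments":{"type":"array"},"grip_force":{"type":"number"}},"required":["increments"]}

```bash
mkdir -p pics; cat > h.py <<'E'
import numpy as np, cv2
from workcell import telemetry, camera, calibration, workorder
from scipy.spatial.transform import Rotation as R
def snap(n,f):
    p,d=camera(n); cv2.imwrite(f'pics/{f}.png',p[:,:,::-1]); np.save(f'pics/{f}.npy',d); return p,d
def ext(n):
    c=calibration(n); f=240/np.tan(np.radians(c['vertical_fov'])/2)
    Rm=cv2.Rodrigues(np.array(c['rvec'],float))[0]; t=np.array(c['tvec'],float).ravel()
    return f,c['cx'],c['cy'],Rm,t
def toplane(n,uv,z):
    f,cx,cy,Rm,t=ext(n); uv=np.atleast_2d(uv).astype(float)
    r=np.c_[(uv[:,0]-cx)/f,(uv[:,1]-cy)/f,np.ones(len(uv))]@Rm
    o=-Rm.T@t; s=(z-o[2])/r[:,2]; return o+r*s[:,None]
def bydepth(n,uv,d):
    f,cx,cy,Rm,t=ext(n); uv=np.atleast_2d(uv).astype(float)
    dd=d[uv[:,1].astype(int),uv[:,0].astype(int)]
    return (np.c_[(uv[:,0]-cx)/f*dd,(uv[:,1]-cy)/f*dd,dd]-t)@Rm
E
python3 - <<'E'
from h import *
o=telemetry.get_obs(); print(o)
for n in('top','side','wrist'): snap(n,n+'0'); print(n,calibration(n))
E
```

```text
{'time': 0.0, 'q': array([ 6.80089580e+01,  5.01356998e+00,  1.00335487e+01,  9.50992822e+01,
       -9.15629891e-04,  9.00002660e+01]), 'qd': array([ 0.01991282, -0.03879355,  0.13544953,  0.05244589, -0.06674788,
        0.03493221]), 'joint_efforts': array([-1.98580470e-03, -5.20403767e+01,  4.64796031e+01,  1.67921913e-02,
       -2.01810935e-04, -3.41937465e-06]), 'ee_pos': array([0.20588163, 0.50979304, 0.24955124]), 'tcp_rot': array([-1.79920697e+02,  9.15997117e-04,  1.58008693e+02]), 'wrist_force': array([ 0.33780623, -0.56540665,  0.34591803]), 'torque': array([-0.04230898,  0.00620059,  0.01595002]), 'grasp_force': 0.0, 'opening': 0.08596380384198565}
top {'vertical_fov': 49.89856093111495, 'cx': 318.45510397848886, 'cy': 242.22809964951057, 'rvec': array([ 2.17022493, -2.04430479,  0.21534859]), 'tvec': array([0.04485653, 0.56932983, 1.3085394 ])}
side {'vertical_fov': 50.008848693945986, 'cx': 322.74301415190956, 'cy': 236.00719374405844, 'rvec': array([ 2.16780651, -0.58384272,  0.31252856]), 'tvec': array([-0.44195909,  0.27373383,  0.85855488])}
wrist {'vertical_fov': 65.70646984690485, 'cx': 317.2906151911097, 'cy': 235.50938543820956, 'hand_eye': array([[ 7.82602163e-04, -9.55093643e-01, -2.96303089e-01,
         7.63887472e-02],
       [ 9.99999585e-01,  6.09188851e-04,  6.77581324e-04,
        -5.34096692e-04],
       [-4.66649077e-04, -2.96303496e-01,  9.55093723e-01,
        -1.22981036e-01],
       [ 0.00000000e+00,  0.00000000e+00,  0.00000000e+00,
         1.00000000e+00]])}
```

View pics/top0.png

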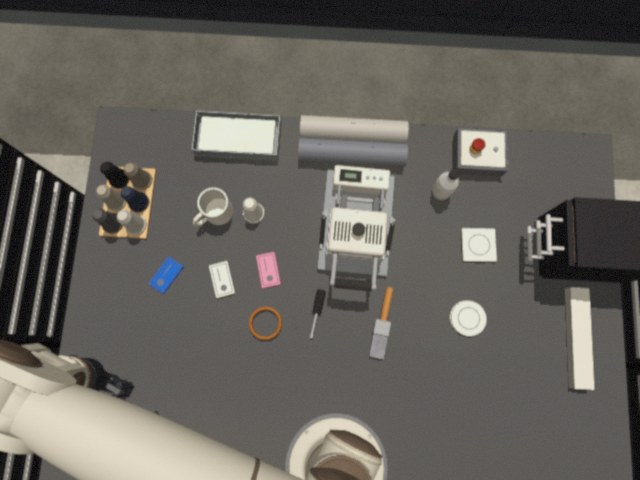

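View pics/side0.png

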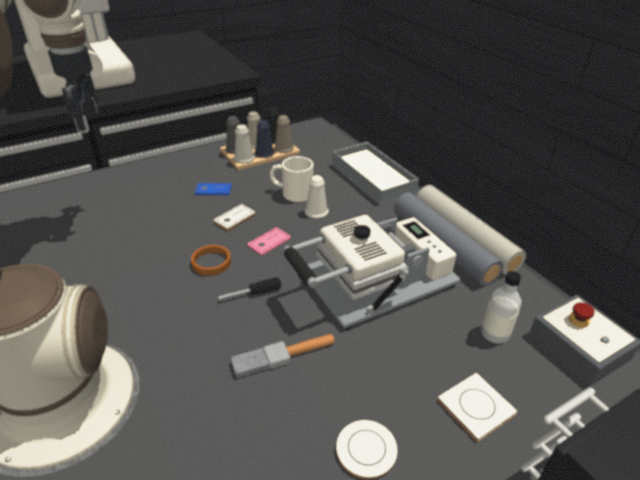

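Top view: candidate targets are the white stack (221,279), its blue (166,275) and pink (268,270) look-alikes, the square stack (479,245) and the round stack (468,318). I choose white 90x50. The press head is at (357,233) and the black grip at about (352,282). In the side view the white stack is at (235,216) and the grip at (299,266).

```bash
cat >> h.py <<'E'
def comp(mask,uv,rad=12):
    n,l,s,c=cv2.connectedComponentsWithStats(mask.astype(np.uint8))
    best=min((i for i in range(1,n) if s[i,4]>30),key=lambda i:np.hypot(*(c[i]-uv)))
    return l==best
def tri(uvs):
    A=[];b=[]
    for n,uv in uvs.items():
        f,cx,cy,Rm,t=ext(n); r=np.array([(uv[0]-cx)/f,(uv[1]-cy)/f,1])@Rm; r/=np.linalg.norm(r); P=np.eye(3)-np.outer(r,r); A.append(P); b.append(P@(-Rm.T@t))
    return np.linalg.lstsq(np.vstack(A),np.hstack(b),rcond=None)[0]
E
python3 - <<'E'
from h import *
T=cv2.imread('pics/top0.png'); S=cv2.imread('pics/side0.png'); dT=np.load('pics/top0.npy'); dS=np.load('pics/side0.npy')
g=lambda I:I.min(2)
mt=comp(g(T)>110,(221,279)); ms=comp(g(S)>110,(235,216))
def q(m):
    c=max(cv2.findContours(m.astype(np.uint8),0,2)[0],key=cv2.contourArea); return cv2.minAreaRect(c)
rt,rs=q(mt),q(ms); print(rt,rs)
print('stack tri',tri({'top':rt[0],'side':np.argwhere(ms).mean(0)[::-1]}))
bx=cv2.boxPoints(rt); w=toplane('top',bx,.012); print('stack box',w.round(4), 'len',np.linalg.norm(np.diff(w,axis=0),axis=1))
print('depth',bydepth('top',[rt[0]],dT),bydepth('side',[rs[0]],dS))
# grip: black pixels
for n,I,uv,d in(('top',T,(352,282),dT),('side',S,(299,266),dS)):
    yy,xx=np.mgrid[:480,:640]; near=(np.hypot(xx-uv[0],yy-uv[1])<28)
    m=comp((I.max(2)<38)&near,uv); r=q(m); print(n,r,m.sum())
    print(bydepth(n,cv2.boxPoints(r)*.8+np.array(r[0])*.2,d).round(3), bydepth(n,[r[0]],d))
A=cv2.resize(T[215:345,190:410],None,fx=3.4,fy=3.4,interpolation=2)
cv2.imwrite('pics/c1.png',A)
E
```

```text
((221.2196502685547, 278.6835632324219), (35.100276947021484, 20.842578887939453), 76.75948333740234) ((234.2629852294922, 215.4930877685547), (16.294116973876953, 40.82352828979492), 61.927513122558594)
stack tri [0.45913568 0.33646331 0.01064572]
stack box [[0.4972 0.3786 0.012 ]
 [0.5137 0.3247 0.012 ]
 [0.422  0.2941 0.012 ]
 [0.406  0.3473 0.012 ]] len [0.05632832 0.09664624 0.05555756]
depth [[0.45938455 0.33606924 0.01202167]] [[0.45774584 0.3318151  0.01378065]]Traceback (most recent call last):
  File "<stdin>", line 14, in <module>
  File "h.py", line 20, in comp
    best=min((i for i in range(1,n) if s[i,4]>30),key=lambda i:np.hypot(*(c[i]-uv)))
ValueError: min() iterable argument is empty
```

```bash
python3 - <<'E'
from h import *
T=cv2.imread('pics/top0.png'); S=cv2.imread('pics/side0.png'); dT=np.load('pics/top0.npy'); dS=np.load('pics/side0.npy')
yy,xx=np.mgrid[:480,:640]; uv=np.c_[xx.ravel(),yy.ravel()]
def q(m):
    c=max(cv2.findContours(m.astype(np.uint8),0,2)[0],key=cv2.contourArea); return cv2.minAreaRect(c)
C={}
for n,I,d,p in(('top',T,dT,(352,282)),('side',S,dS,(299,266))):
    W=bydepth(n,uv,d).reshape(480,640,3); W[d==0]=0
    m=(W[...,2]>.09)&(W[...,2]<.14)&(I.max(2)<75)&(np.hypot(xx-p[0],yy-p[1])<35)
    m=comp(m,p); r=q(m); C[n]=r[0]; P=W[m]
    e=np.linalg.svd((P-P.mean(0))[:, :2],full_matrices=False)[2][0]
    print(n,r,m.sum(),P.mean(0),np.median(P,0),P[:,2].max(),'axis yaw',np.degrees(np.arctan2(e[1],e[0])),np.ptp(P[:,:2]@e))
    # press head: white at z>.12
    m=(W[...,2]>.122)&(W[...,2]<.14)&(I.min(2)>120)&(np.hypot(W[...,0]-.6,W[...,1])<.25)
    if n=='top':
        m=comp(m,(357,225)); r=q(m); b=toplane(n,cv2.boxPoints(r),.131); print('head',r,b.round(4),b.mean(0))
        m=(W[...,2]>.142)&(W[...,2]<.165)&(I.max(2)<70)&(np.hypot(xx-358,yy-230)<25); print('knob',W[m].mean(0),m.sum())
print('grip tri',tri(C))
cv2.imwrite('pics/c1.png',cv2.resize(T[215:345,190:410],None,fx=3.4,fy=3.4,interpolation=2))
E
```

```text
top ((352.36138916015625, 284.3861389160156), (36.41836166381836, 10.248883247375488), 5.710593223571777) 361 [ 0.4502056  -0.01323909  0.12540848] [ 0.44987066 -0.01348628  0.12568615] 0.13326266329058195 axis yaw -92.25292244453392 0.09035399280780232
head ((357.55938720703125, 231.40594482421875), (56.91613006591797, 43.28411865234375), 5.710593223571777) [[ 0.5317  0.0551  0.131 ]
 [ 0.644   0.0504  0.131 ]
 [ 0.6377 -0.0941  0.131 ]
 [ 0.5257 -0.0869  0.131 ]] [ 0.584796   -0.01888711  0.131     ]
knob [ 0.58037008 -0.01883729  0.15706963] 13
side ((299.97998046875, 266.6399841308594), (44.600006103515625, 14.00000286102295), 53.13010025024414) 495 [ 0.44624709 -0.02010964  0.12363814] [ 0.44500216 -0.02049709  0.12496179] 0.1302621267286618 axis yaw -92.55267679425823 0.10257127606915739
grip tri [ 0.4527323  -0.01350145  0.11100097]
```

View pics/c1.png

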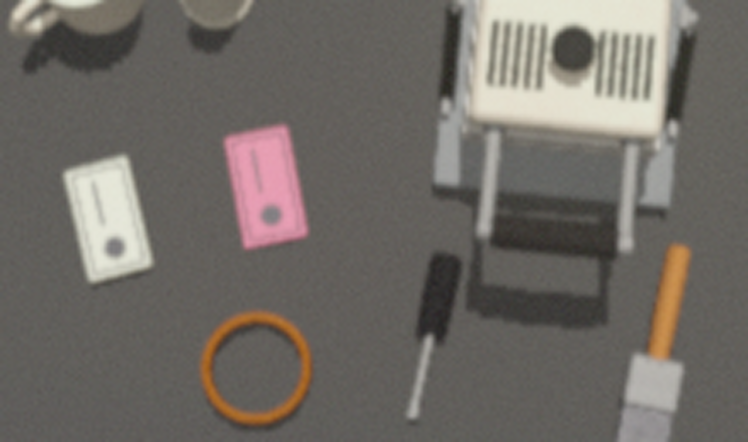

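The crop shows the chosen white rectangular stack (108,218) beside its pink look-alike. The grip is clear in front of the head, with the pick and the brush below it. Press yaw is about -2.3°, grip (0.4505,-0.0135,0.112), pad centre (0.585,-0.019) and stack (0.4595,0.336), yaw about 18.5°. The sizes agree with the text.

```bash
cat >> h.py <<'E'
def inc(p,rpy):
    """shift(mm), turn(deg) from present pose to p,rpy, in tool axes"""
    o=telemetry.get_obs(); A=R.from_euler('xyz',o['tcp_rot'],degrees=True); B=R.from_euler('xyz',rpy,degrees=True)
    return (A.inv().apply(np.array(p)-o['ee_pos'])*1000).round(1),(A.inv()*B).as_rotvec(degrees=True).round(2)
E
python3 - <<'E'
from h import *
print(inc((.4505,-.0135,.25),(180,0,87.7)))
E
```

```text
(array([-4.228e+02, -3.937e+02,  1.000e-01]), array([-5.000e-02,  4.000e-02,  7.031e+01]))
```

Call:
play_rows([
  [[-423, -394, 0], [0, 0, 70.3], 0.3],
  [[-423, -394, 0], [0, 0, 70.3], 0.3],
  [[-423, -394, 0], [0, 0, 70.3], 0.3],
  [[-423, -394, 0], [0, 0, 70.3], 0.3],
  [[-423, -394, 0], [0, 0, 70.3], 0.3],
  [[-423, -394, 0], [0, 0, 70.3], 0.3],
  [[-423, -394, 0], [0, 0, 70.3], 0.3],
  [[-423, -394, 0], [0, 0, 70.3], 0.3],
  [[-423, -394, 0], [0, 0, 70.3], 0.3],
  [[-423, -394, 0], [0, 0, 70.3], 0.3],
  [[-423, -394, 0], [0, 0, 70.3], 0.3],
  [[-423, -394, 0], [0, 0, 70.3], 0.3],
  [[-423, -394, 0], [0, 0, 70.3], 0.3],
  [[-423, -394, 0], [0, 0, 70.3], 0.3],
  [[-423, -394, 0], [0, 0, 70.3], 0.3],
  [[-423, -394, 0], [0, 0, 70.3], 0.3],
  [[-423, -394, 0], [0, 0, 70.3], 0.3],
  [[-423, -394, 0], [0, 0, 70.3], 0.3],
], grip_force=60)

```text
time: 1.95
ee_pos: [0.4505, -0.0131, 0.2504]
tcp_rot: [180.0, -0.0, 87.8]
wrist_force: [0.8, -0.8, -0.2]
opening: 0.0596
grasp_force: 0.0
```

```bash
cat >> h.py <<'E'
def wcast(uv,pose,z):
    """fisheye wrist pixels -> world points on plane z"""
    c=calibration('wrist'); f=240/np.tan(np.radians(c['vertical_fov'])/2); H=np.array(c['hand_eye'])
    v=np.atleast_2d(uv).astype(float)-[c['cx'],c['cy']]; r=np.hypot(*v.T)+1e-9; th=r/f
    d=np.c_[v/r[:,None]*np.sin(th)[:,None],np.cos(th)]
    A=R.from_euler('xyz',pose['tcp_rot'],degrees=True)
    d=A.apply(d@H[:3,:3].T); o=A.apply(H[:3,3])+pose['ee_pos']
    return o+d*((z-o[2])/d[:,2])[:,None]
E
python3 - <<'E'
from h import *
o=telemetry.get_obs(); p,d=snap('wrist','w1'); print(o['time'],o['ee_pos'],o['tcp_rot'],o['q'],o['opening'])
E
```

```text
1.95 [ 0.4505125  -0.01312201  0.25044957] [ 1.79979854e+02 -1.10716821e-03  8.77806759e+01] [-1.66891280e+00 -8.54888418e+00 -3.08702389e+00  9.54417049e+01
  9.13591047e-04  9.05504117e+01] 0.05964204945085711
```

View pics/w1.png

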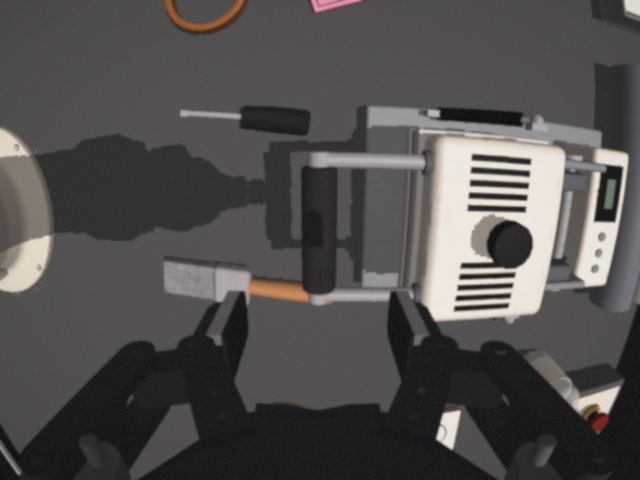

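Wrist view: the grip spans columns 303-337 and rows 166-293, and lies centred between the fingers (fingers at 235 and 400). The brush handle passes at (290,290), on the bench below.

```bash
python3 - <<'E'
from h import *
o=telemetry.get_obs()
print(wcast([(319.5,229),(319,170),(319,290),(303,229),(337,229)],o,.118).round(4))
print(inc((.4515,-.0135,.113),(180,0,87.7)))
E
```

```text
[[ 0.4514 -0.0122  0.118 ]
 [ 0.4527  0.0302  0.118 ]
 [ 0.4493 -0.0603  0.118 ]
 [ 0.4396 -0.0117  0.118 ]
 [ 0.464  -0.0126  0.118 ]]
(array([ -0.2,   0.9, 137.4]), array([0.02, 0.  , 0.06]))
```

Call:
play_rows([
  [[-1, 1, 30], [0, 0, 0], 0.3],
  [[-1, 1, 60], [0, 0, 0], 0.3],
  [[-1, 1, 90], [0, 0, 0], 0.3],
  [[-1, 1, 115], [0, 0, 0], 0.3],
  [[-1, 1, 130], [0, 0, 0], 0.3],
  [[-1, 1, 137], [0, 0, 0], 0.3],
  [[-1, 1, 137], [0, 0, 0], 0.5],
  [[-1, 1, 137], [0, 0, 0], 0.7],
  [[-1, 1, 137], [0, 0, 0], 0.8],
  [[-1, 1, 137], [0, 0, 0], 0.8],
  [[-1, 1, 137], [0, 0, 0], 0.8],
  [[-1, 1, 137], [0, 0, 0], 0.8],
])

```text
time: 3.2
ee_pos: [0.4514, -0.0147, 0.1146]
tcp_rot: [180.0, -0.0, 87.7]
wrist_force: [-5.7, 1.0, 3.5]
opening: 0.0242
grasp_force: 58.7
```

```bash
python3 - <<'E'
import numpy as np
a=np.minimum(np.arange(1,25)*.05,1.2);p=np.arctan2(30,230);print(np.c_[a,232*(np.cos(p)-np.cos(p+a)),-(232*np.sin(p+a)-30)].round(2).tolist())
E
```

```text
[[0.05, 1.79, -11.47], [0.1, 4.14, -22.82], [0.15, 7.07, -34.05], [0.2, 10.55, -45.11], [0.25, 14.58, -55.99], [0.3, 19.14, -66.65], [0.35, 24.24, -77.07], [0.4, 29.85, -87.22], [0.45, 35.95, -97.08], [0.5, 42.55, -106.63], [0.55, 49.61, -115.83], [0.6, 57.12, -124.66], [0.65, 65.07, -133.11], [0.7, 73.43, -141.15], [0.75, 82.18, -148.77], [0.8, 91.3, -155.93], [0.85, 100.76, -162.64], [0.9, 110.55, -168.86], [0.95, 120.64, -174.58], [1.0, 131.0, -179.79], [1.05, 141.61, -184.48], [1.1, 152.44, -188.63], [1.15, 163.47, -192.24], [1.2, 174.66, -195.29]]
```

Call:
play_rows([
  [[0, 2, -11], [0, 0, 0], 0.8],
  [[0, 4, -23], [0, 0, 0], 0.8],
  [[0, 7, -34], [0, 0, 0], 0.8],
  [[0, 10.5, -45], [0, 0, 0], 0.8],
  [[0, 14.5, -56], [0, 0, 0], 0.8],
  [[0, 19, -66.5], [0, 0, 0], 0.8],
  [[0, 24, -77], [0, 0, 0], 0.8],
  [[0, 30, -87], [0, 0, 0], 0.8],
  [[0, 36, -97], [0, 0, 0], 0.8],
  [[0, 42.5, -106.5], [0, 0, 0], 0.8],
  [[0, 49.5, -116], [0, 0, 0], 0.8],
  [[0, 57, -124.5], [0, 0, 0], 0.8],
])

```text
time: 4.4
ee_pos: [0.5089, -0.0171, 0.2397]
tcp_rot: [179.9, 0.0, 87.7]
wrist_force: [-4.5, -0.4, -1.4]
opening: 0.0245
grasp_force: 60.5
```

Call:
play_rows([
  [[0, 8, -8.5], [0, 0, 0], 0.8],
  [[0, 16.5, -16.5], [0, 0, 0], 0.8],
  [[0, 25, -24], [0, 0, 0], 0.8],
  [[0, 34, -31.5], [0, 0, 0], 0.8],
  [[0, 43.5, -38], [0, 0, 0], 0.8],
  [[0, 53.5, -44.5], [0, 0, 0], 0.8],
  [[0, 63.5, -50], [0, 0, 0], 0.8],
  [[0, 74, -55.5], [0, 0, 0], 0.8],
  [[0, 84.5, -60], [0, 0, 0], 0.8],
  [[0, 95.5, -64], [0, 0, 0], 0.8],
  [[0, 95.5, -64], [0, 0, 0], 0.8],
])

```text
time: 5.5
ee_pos: [0.6065, -0.0211, 0.3042]
tcp_rot: [179.7, 0.0, 87.7]
wrist_force: [5.2, -1.0, 3.5]
opening: 0.0244
grasp_force: 61.2
```

Call:
play_rows([
  [[0, 0, 0], [0, 0, 0], 0.5],
  [[0, 0, 0], [0, 0, 0], 0.3],
  [[0, 3, 0], [0, 0, 0], 0.2],
  [[0, 8, -10], [0, 0, 0], 0.2],
  [[0, 10, -25], [0, 0, 0], 0.2],
  [[0, 10, -45], [0, 0, 0], 0.2],
  [[0, 10, -65], [0, 0, 0], 0.2],
  [[0, 0, -75], [0, 0, 0], 0.2],
  [[0, -30, -75], [0, 0, 0], 0.2],
  [[0, -70, -75], [0, 0, 0], 0.2],
  [[0, -110, -60], [0, 0, 0], 0.2],
  [[0, -110, -60], [0, 0, 0], 0.2],
  [[0, -110, -60], [0, 0, 0], 0.2],
])

```text
time: 6.8
ee_pos: [0.4926, -0.0164, 0.362]
tcp_rot: [180.0, -0.0, 87.7]
wrist_force: [0.5, -0.7, 1.0]
opening: 0.0686
grasp_force: 0.0
```

```bash
python3 - <<'E'
from h import *
o=telemetry.get_obs(); p,d=snap('wrist','w2'); print(o['time'],o['ee_pos'],o['tcp_rot'],o['wrist_force'])
t,dt=snap('top','top2'); s,ds=snap('side','side2')
# composite: wrist + side
cv2.imwrite('pics/v2.png',np.hstack([cv2.resize(x[:,:,::-1],(400,300),interpolation=cv2.INTER_AREA) for x in(p,s)]))
E
```

```text
6.8 [ 0.49263403 -0.01637821  0.36202209] [ 1.79971128e+02 -3.95317468e-03  8.77142328e+01] [ 0.49228969 -0.70839476  1.00726519]
```

View pics/v2.png

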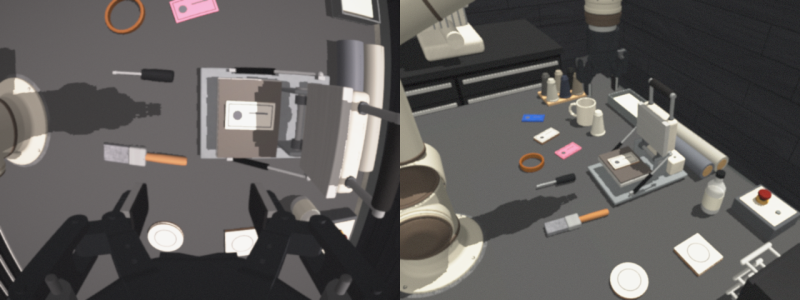

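The press stands open. In the wrist view the plaque lies on the brown pad at full-image (398,184), and the side view has it at about (990,258)/(2x scale). Next I measure it.

```bash
cat >> h.py <<'E'
def rect(m):
    c=max(cv2.findContours(m.astype(np.uint8),0,1)[0],key=cv2.contourArea); return cv2.boxPoints(cv2.minAreaRect(c)),c
def rep(w):
    e=w[1]-w[0]; g=w[2]-w[1]
    if np.linalg.norm(g)>np.linalg.norm(e): e,g=g,e
    print('c',w.mean(0).round(4),'yaw',np.degrees(np.arctan2(e[1],e[0])).round(1),'size',np.linalg.norm(e).round(4),np.linalg.norm(g).round(4))
def wplaque(f,o,uv,z,thr=130):
    I=cv2.imread(f'pics/{f}.png'); m=comp(I.min(2)>thr,uv); m=cv2.morphologyEx(m.astype(np.uint8),cv2.MORPH_OPEN,np.ones((3,3)))
    c=max(cv2.findContours(m,0,1)[0],key=cv2.contourArea)[:,0]
    W=wcast(c,o,z); b=cv2.boxPoints(cv2.minAreaRect((W[:,:2]*1e4).astype(np.float32)))/1e4; rep(b); return m
E
python3 - <<'E'
from h import *
o=telemetry.get_obs(); d=np.load('pics/w2.npy')
for t in(110,140): m=wplaque('w2',o,(398,184),.081,t)
# side view, triangulate by extent-centre
I=cv2.imread('pics/side2.png'); S=comp(I.min(2)>110,(348,258)); print(S.sum(),np.argwhere(S).mean(0)[::-1])
b,c=rect(S); rep(toplane('side',b,.081)); uv=np.argwhere(S).mean(0)[::-1]
print(toplane('side',[uv],.081), bydepth('side',[uv],np.load('pics/side2.npy')))
T=cv2.imread('pics/top2.png'); print(T[215:245,340:380].min(2).max())
for t in (110,140): 
  M=comp(T.min(2)>t,(358,240)); b,c=rect(M); print('top',M.sum()); rep(toplane('top',b,.081))
cv2.imwrite('pics/s2.png',cv2.resize(np.hstack([I[210:310,380-100:480-100],T[180:280,310:410]]),None,fx=4,fy=4))
E
```

```text
c [ 0.622  -0.0108] yaw -0.7 size 0.2521 0.1726
c [ 0.5872 -0.0108] yaw -3.7 size 0.0903 0.0542
1562 [354.26696543 262.38284251]
c [ 0.5814 -0.0165  0.081 ] yaw -96.5 size 0.1801 0.1234
[[ 0.5705015  -0.02519838  0.081     ]] [[ 0.57061564 -0.02504235  0.08083584]]
200
top 35138
c [ 0.4509 -0.0069  0.081 ] yaw -2.6 size 0.9572 0.4159
top 52
c [0.5695 0.0143 0.081 ] yaw -3.3 size 0.0514 0.0075
```

```bash
python3 - <<'E'
from h import *
print(inc((.580,-.014,.25),(180,0,176.5)))
E
```

```text
(array([  5.9,  84.6, 112.5]), array([ 6.000e-02,  6.000e-02, -8.879e+01]))
```

Call:
play_rows([
  [[0, 0, 0], [0, 0, -9], 0.0],
  [[0, 0, 0], [0, 0, -17], 0.0],
  [[0, 0, 0], [0, 0, -26], 0.0],
  [[0, 0, 0], [0, 0, -34], 0.0],
  [[0, 0, 0], [0, 0, -43], 0.0],
  [[0, 10, 10], [0, 0, -51], 0.0],
  [[1, 25, 30], [0, 0, -60], 0.0],
  [[2, 40, 50], [0, 0, -68], 0.0],
  [[3, 55, 70], [0, 0, -77], 0.0],
  [[4, 70, 90], [0, 0, -85], 0.0],
  [[6, 85, 112], [0, 0, -88.8], 0.0],
  [[6, 85, 112], [0, 0, -88.8], 0.0],
  [[6, 85, 112], [0, 0, -88.8], 0.0],
  [[6, 85, 112], [0, 0, -88.8], 0.0],
])

```text
time: 8.35
ee_pos: [0.5795, -0.0139, 0.2513]
tcp_rot: [180.0, 0.1, 176.4]
wrist_force: [0.2, 0.2, -0.0]
opening: 0.0852
grasp_force: 0.0
```

```bash
python3 - <<'E'
from h import *
o=telemetry.get_obs(); p,d=snap('wrist','w3'); print(o['time'],o['ee_pos'],o['tcp_rot'],o['q'])
E
```

```text
8.35 [ 0.57947654 -0.01394589  0.2513224 ] [1.79998829e+02 8.97678152e-02 1.76409269e+02] [-1.37758024e+00  9.07181091e+00  1.46967279e+01  9.55351709e+01
 -2.29675104e-03  2.21314826e+00]
```

View pics/w3.png

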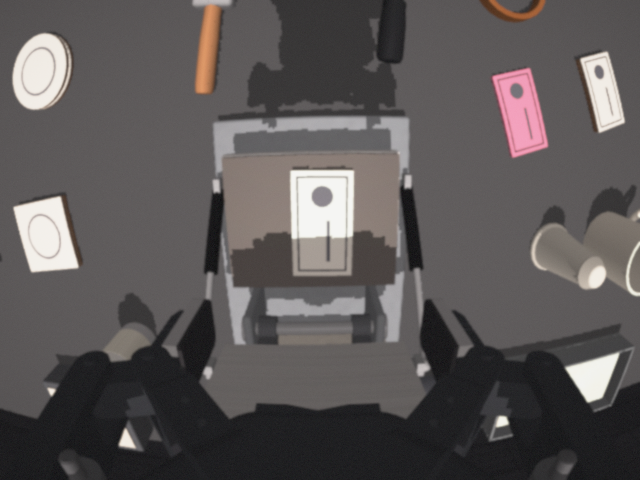

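Wrist view: plaque corners are at about (291,170), (354,171), (352,276) and (292,276), partly in shadow. The spot is at the near-robot end, as on the stack plaque at (602,92).

```bash
python3 - <<'E'
from h import *
o=telemetry.get_obs()
I=cv2.imread('pics/w3.png'); 
print(I[220,280:300].min(1), I[260,280:300].min(1), I[260,345:360].min(1),I[160:175,330].min(1),I[268:282,330].min(1))
g=cv2.cvtColor(I,cv2.COLOR_BGR2HSV)
for t in (95,105):
    box=np.zeros((480,640),bool); box[160:290,278:366]=1
    m=((I.min(2)>t)&box).astype(np.uint8); m=cv2.morphologyEx(m,cv2.MORPH_OPEN,np.ones((3,3)))
    c=max(cv2.findContours(m,0,1)[0],key=cv2.contourArea)[:,0]
    print(c.min(0),c.max(0))
    W=wcast(c,o,.081); b=cv2.boxPoints(cv2.minAreaRect((W[:,:2]*1e4).astype(np.float32)))/1e4; rep(b)
M=comp((I.min(2)>95),(602,92)); c=rect(M)[1][:,0]; W=wcast(c,o,.012); b=cv2.boxPoints(cv2.minAreaRect((W[:,:2]*1e4).astype(np.float32)))/1e4; rep(b)
# depth heights
d=np.load('pics/w3.npy')
E
```

```text
[122 121 121 122 121 123 122 123 123 127 148 197 233 241 242 240 224 189
 205 236] [ 64  65  64  65  66  64  64  65  63  65  67  79 106 130 144 148 142 125
 100 108] [109 115 138 147 149 140 119  93  73  65  66  64  63  65  65] [119 120 118 120 120 113 100  78  76 111 184 233 241 242 239] [140 117 105 121 141 146 142 122  92  70  64  65  66  64]
[278 160] [365 275]
c [ 0.5811 -0.0107] yaw -3.4 size 0.0983 0.072
[278 160] [365 275]
c [ 0.5811 -0.0107] yaw -3.4 size 0.0983 0.072
c [0.4574 0.3356] yaw 19.0 size 0.0943 0.0559
```

```bash
cat >> h.py <<'E'
def edges(I,o,x0,x1,y0,y1,rowsL,colsT,z):
    """half-level edge crossings of bright quad inside window, ray-cast on z, lines fitted"""
    g=cv2.GaussianBlur(I.min(2).astype(np.float32),(3,3),0)
    def cross(v):
        k=min(6,len(v)//4); lo=v[:3].mean(); i=np.argmax(v>lo+25); hi=v[i:i+5].max(); t=(lo+hi)/2; j=np.argmax(v>t); return j-1+(t-v[j-1])/(v[j]-v[j-1])
    L=[(x0+cross(g[r,x0:x0+25]),r) for r in rowsL]; Rr=[(x1-cross(g[r,x1:x1-25:-1]),r) for r in rowsL]
    T=[(c,y0+cross(g[y0:y0+25,c])) for c in colsT]; B=[(c,y1-cross(g[y1:y1-25:-1,c])) for c in colsT]
    out=[]
    for n,P in zip('LRTB',(L,Rr,T,B)):
        W=wcast(P,o,z)[:,:2]; c=np.median(W,0); vx,vy,a,b=cv2.fitLine((W*1e3).astype(np.float32),cv2.DIST_HUBER,0,.1,.01).ravel()
        out.append((np.array([a,b])/1e3,np.degrees(np.arctan2(vy,vx)))); print(n,out[-1])
    return out
E
python3 - <<'E'
from h import *
o=telemetry.get_obs(); I=cv2.imread('pics/w3.png')
edges(I,o,280,366,162,288,list(range(185,228,3))+list(range(245,268,3)),range(300,346,3),.081)
E
```

```text
L (array([ 0.58290637, -0.03593831], dtype=float32), np.float32(-2.9941564))
R (array([0.5829999 , 0.01485818], dtype=float32), np.float32(-3.4538267))
T (array([ 0.54021394, -0.00961924], dtype=float32), np.float32(86.67803))
B (array([ 0.6300142 , -0.01653472], dtype=float32), np.float32(86.959))
```

```bash
python3 - <<'E'
from h import *
print(inc((.585,-.0107,.105),(180,0,176.8)))
E
```

```text
(array([ -5. ,   3.6, 146.5]), array([ 0.  ,  0.12, -0.37]))
```

Call:
play_rows([
  [[-5, 3.6, 20], [0, 0, -0.4], 0.27],
  [[-5, 3.6, 50], [0, 0, -0.4], 0.27],
  [[-5, 3.6, 80], [0, 0, -0.4], 0.27],
  [[-5, 3.6, 105], [0, 0, -0.4], 0.27],
  [[-5, 3.6, 125], [0, 0, -0.4], 0.27],
  [[-5, 3.6, 138], [0, 0, -0.4], 0.27],
  [[-5, 3.6, 146], [0, 0, -0.4], 0.27],
  [[-5, 3.6, 146], [0, 0, -0.4], 0.27],
  [[-5, 3.6, 146], [0, 0, -0.4], 0.27],
])

```text
time: 9.3
ee_pos: [0.5849, -0.0106, 0.105]
tcp_rot: [180.0, 0.1, 176.9]
wrist_force: [0.2, -0.1, 0.6]
opening: 0.0623
grasp_force: 0.0
```

Call:
play_rows([
  [[0, 0, 2], [0, 0, 0], 0.27],
  [[0, 0, 4], [0, 0, 0], 0.27],
  [[0, 0, 5], [0, 0, 0], 0.27],
  [[0, 0, 5], [0, 0, 0], 0.27],
])

```text
time: 9.7
ee_pos: [0.5844, -0.0106, 0.0987]
tcp_rot: [180.0, -0.0, 176.9]
wrist_force: [0.6, -0.1, -0.1]
opening: 0.0622
grasp_force: 0.0
```

```bash
python3 - <<'E'
from h import *
o=telemetry.get_obs(); p,d=snap('wrist','w4'); print(o['time'],o['ee_pos'],o['tcp_rot'],o['wrist_force'])
E
```

```text
9.7 [ 0.58439776 -0.01058845  0.09871417] [ 1.79999453e+02 -8.16171860e-03  1.76907858e+02] [ 0.60175055 -0.10980299 -0.09613244]
```

View pics/w4.png

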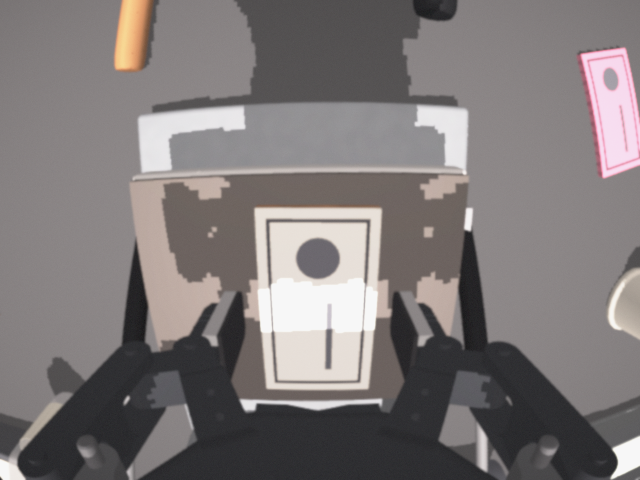

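The plaque sits centred between the fingers (left inner pad about column 240, right about 397; plaque 258-380). I probe downward in small steps.

Call:
play_rows([
  [[0, 0, 1], [0, 0, 0], 0.27],
  [[0, 0, 2], [0, 0, 0], 0.27],
  [[0, 0, 2], [0, 0, 0], 0.27],
])

```text
time: 10.05
ee_pos: [0.5844, -0.0106, 0.0966]
tcp_rot: [180.0, -0.0, 176.9]
wrist_force: [-0.7, -0.1, -0.7]
opening: 0.0623
grasp_force: 0.0
```

Call:
play_rows([
  [[0, 0, 1], [0, 0, 0], 0.27],
  [[0, 0, 1.5], [0, 0, 0], 0.27],
  [[0, 0, 1.5], [0, 0, 0], 0.27],
])

```text
time: 10.35
ee_pos: [0.5844, -0.0106, 0.0952]
tcp_rot: [-180.0, -0.0, 176.9]
wrist_force: [-0.1, -0.1, -0.2]
opening: 0.0625
grasp_force: 0.0
```

Call:
play_rows([
  [[0, 0, 1], [0, 0, 0], 0.27],
  [[0, 0, 1], [0, 0, 0], 0.27],
])

```text
time: 10.55
ee_pos: [0.5844, -0.0106, 0.0941]
tcp_rot: [180.0, -0.0, 176.9]
wrist_force: [-1.5, 0.2, -0.2]
opening: 0.0624
grasp_force: 0.0
```

Call:
play_rows([
  [[0, 0, 1], [0, 0, 0], 0.27],
  [[0, 0, 1], [0, 0, 0], 0.27],
])

```text
time: 10.75
ee_pos: [0.5844, -0.0106, 0.0931]
tcp_rot: [-180.0, -0.0, 176.9]
wrist_force: [0.0, -0.3, 0.6]
opening: 0.0622
grasp_force: 0.0
```

Call:
play_rows([
  [[0, 0, 1], [0, 0, 0], 0.27],
  [[0, 0, 1], [0, 0, 0], 0.27],
])

```text
time: 10.95
ee_pos: [0.5844, -0.0106, 0.0921]
tcp_rot: [-180.0, -0.0, 176.9]
wrist_force: [0.0, 0.5, -0.1]
opening: 0.0624
grasp_force: 0.0
```

Call:
play_rows([
  [[0, 0, 1], [0, 0, 0], 0.27],
  [[0, 0, 2], [0, 0, 0], 0.27],
  [[0, 0, 2], [0, 0, 0], 0.27],
])

```text
time: 11.25
ee_pos: [0.5844, -0.0106, 0.0901]
tcp_rot: [180.0, -0.0, 176.9]
wrist_force: [0.3, -0.1, -1.4]
opening: 0.0624
grasp_force: 0.0
```

Call:
play_rows([
  [[0, 0, 1], [0, 0, 0], 0.27],
  [[0, 0, 1], [0, 0, 0], 0.27],
])

```text
time: 11.45
ee_pos: [0.5844, -0.0106, 0.0891]
tcp_rot: [-180.0, -0.0, 176.9]
wrist_force: [-0.5, 0.3, 0.1]
opening: 0.0622
grasp_force: 0.0
```

Call:
play_rows([
  [[0, 0, 1], [0, 0, 0], 0.27],
  [[0, 0, 1], [0, 0, 0], 0.27],
])

```text
time: 11.65
ee_pos: [0.5845, -0.0106, 0.0885]
tcp_rot: [180.0, 0.0, 176.9]
wrist_force: [-0.4, 0.1, 1.8]
opening: 0.0622
grasp_force: 0.8
```

Call:
play_rows([
  [[0, 0, -2], [0, 0, 0], 0.27],
  [[0, 0, -3], [0, 0, 0], 0.27],
  [[0, 0, -3], [0, 0, 0], 0.35],
  [[0, 0, -3], [0, 0, 0], 0.38],
  [[0, 0, -3], [0, 0, 0], 0.42],
  [[0, 0, -3], [0, 0, 0], 0.46],
  [[0, 0, -3], [0, 0, 0], 0.5],
  [[0, 0, -3], [0, 0, 0], 0.5],
  [[0, 0, -3], [0, 0, 0], 0.5],
], grip_force=30)

```text
time: 12.55
ee_pos: [0.5846, -0.0106, 0.0915]
tcp_rot: [180.0, 0.0, 176.9]
wrist_force: [0.6, 0.4, 3.6]
opening: 0.049
grasp_force: 31.5
```

Call:
play_rows([
  [[0, 0, -5], [0, 0, 0], 0.5],
  [[0, 0, -20], [0, 0, 0], 0.5],
  [[0, 0, -45], [0, 0, 0], 0.5],
  [[0, 0, -75], [0, 0, 0], 0.5],
  [[0, 0, -105], [0, 0, 0], 0.5],
  [[0, 0, -120], [0, 0, 0], 0.5],
  [[0, 0, -120], [0, 0, 0], 0.5],
])

```text
time: 13.25
ee_pos: [0.5854, -0.0106, 0.2148]
tcp_rot: [180.0, 0.3, 176.9]
wrist_force: [-0.6, 0.2, -0.1]
opening: 0.049
grasp_force: 31.2
```

```bash
python3 - <<'E'
from h import *
o=telemetry.get_obs(); print(o['ee_pos'],o['opening'],o['wrist_force'])
print(inc((.553,.368,.21),(180,0,-161.3)))
E
```

```text
[ 0.58540554 -0.01060436  0.21483537] 0.04898287059873942 [-0.64161928  0.23853545 -0.07462696]
(array([ 52.8, 376.3,   4.6]), array([ -0.04,   0.27, -21.79]))
```

Call:
play_rows([
  [[3, 20, 0], [0, 0, -1], 0.5],
  [[7, 50, 0], [0, 0, -3], 0.5],
  [[12, 85, 1], [0, 0, -5], 0.5],
  [[18, 125, 1], [0, 0, -7], 0.5],
  [[23, 165, 2], [0, 0, -10], 0.5],
  [[29, 205, 2], [0, 0, -12], 0.5],
  [[35, 245, 3], [0, 0, -14], 0.5],
  [[40, 285, 3], [0, 0, -17], 0.5],
  [[45, 320, 4], [0, 0, -19], 0.5],
  [[49, 350, 4], [0, 0, -20], 0.5],
  [[52, 368, 5], [0, 0, -21.5], 0.5],
  [[53, 376, 5], [0, 0, -21.8], 0.5],
  [[53, 376, 5], [0, 0, -21.8], 0.5],
  [[53, 376, 5], [0, 0, -21.8], 0.5],
  [[53, 376, 5], [0, 0, -21.8], 0.5],
])

```text
time: 14.75
ee_pos: [0.5522, 0.3665, 0.2066]
tcp_rot: [-180.0, 0.0, -161.4]
wrist_force: [-0.1, 0.4, -0.8]
opening: 0.0489
grasp_force: 31.2
```

```bash
python3 - <<'E'
from h import *
o=telemetry.get_obs(); p,d=snap('wrist','w5'); print(o['time'],o['ee_pos'],o['tcp_rot'],o['opening'])
E
```

```text
14.75 [0.55220383 0.36646683 0.20657114] [-1.79993696e+02  1.20737311e-02 -1.61384197e+02] 0.04894755448099916
```

View pics/w5.png

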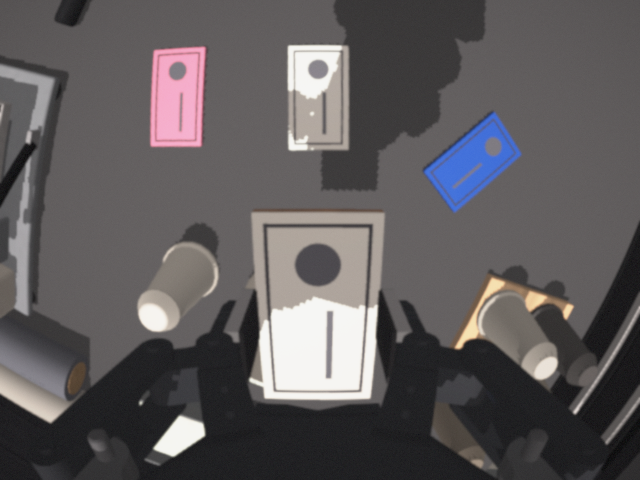

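Wrist view: the stack top is at cols 288-349, rows 45-151, partly shadowed. The held plaque has corners (252,211), (384,211), (374,399) and (265,399), and is straight in the grip.

```bash
cat >> h.py <<'E'
def centre(E):
    (l,al),(r,ar),(t,at),(b,ab)=E
    yaw=np.mean([((al+90)%180)-90,((ar+90)%180)-90,((at-90+90)%180)-90,((ab-90+90)%180)-90]); 
    u=np.array([np.cos(np.radians(yaw)),np.sin(np.radians(yaw))]); v=np.array([-u[1],u[0]])
    c=u*(t@u+b@u)/2+v*(l@v+r@v)/2; print('centre',c.round(4),'yaw',yaw.round(2),'size',abs(t@u-b@u).round(4),abs(l@v-r@v).round(4)); return c,yaw
E
python3 - <<'E'
from h import *
o=telemetry.get_obs(); I=cv2.imread('pics/w5.png')
print('stack'); s=centre(edges(I,o,278,359,36,160,list(range(60,138,4)),list(range(296,342,3)),.012))
g=I.min(2); print(g[40:50,330],g[145:158,330],g[150,240:262],g[220,240:262],g[395:410,320],g[300,246:262],g[203:216,320])
print('held')
held=edges(I,o,240,397,200,408,list(range(218,285,4)),list(range(270,370,5)),o['ee_pos'][2]-.0105)
h=centre(held)
A=R.from_euler('xyz',o['tcp_rot'],degrees=True)
print('held offset in tool mm',A.inv().apply(np.r_[h[0]-o['ee_pos'][:2],0])*1000)
E
```

```text
stack
L (array([0.46359038, 0.3105838 ], dtype=float32), np.float32(18.976568))
R (array([0.4518011 , 0.36048764], dtype=float32), np.float32(18.870716))
T (array([0.41485652, 0.3201536 ], dtype=float32), np.float32(-71.36194))
B (array([0.5004376, 0.3504024], dtype=float32), np.float32(-70.718605))
centre [0.4576 0.3355] yaw 18.94 size 0.0908 0.051
[ 94  95  91  86 113 185 234 242 242 235] [142 156 158 149 124  93  67  62  58  59  59  60  61] [ 97  97  97  97  96  98  98  96 100  97  99  99  97  97  97  97  97  97
  97  96  96  97] [ 97  97  97  98  98 100  98  98  97 100 107 125 142 153 154 156 157 158
 156 155 159 156] [242 242 241 232 192 129 100  95  94  95  95  95  96  88  73] [ 92  93  85  71  48  39  30  29  26  34  60  96 131 149 157 157] [ 97  98  99  96  93  85  71  69  96 128 150 155 157]
held
L (array([0.5291932, 0.3326973], dtype=float32), np.float32(18.434172))
R (array([0.5190003 , 0.38188916], dtype=float32), np.float32(18.543102))
T (array([0.5090869, 0.3563361], dtype=float32), np.float32(-71.48604))
B (array([0.59777933, 0.3822634 ], dtype=float32), np.float32(-70.67738))
centre [0.5541 0.3674] yaw 18.7 size 0.0923 0.0499
held offset in tool mm [-2.05776119e+00  2.45192855e-01  7.07553537e-04]
```

```bash
python3 - <<'E'
from h import *
print(inc((.4565,.3349,.0435),(180,0,-161.06)))
E
```

```text
(array([100.8,   0.6, 163.1]), array([-0.  ,  0.02, -0.32]))
```

Call:
play_rows([
  [[15, 0, 10], [0, 0, -0.3], 0.5],
  [[40, 0, 20], [0, 0, -0.3], 0.5],
  [[65, 0.3, 30], [0, 0, -0.3], 0.5],
  [[88, 0.6, 50], [0, 0, -0.3], 0.5],
  [[98, 0.6, 75], [0, 0, -0.3], 0.5],
  [[100.8, 0.6, 100], [0, 0, -0.3], 0.5],
  [[100.8, 0.6, 125], [0, 0, -0.3], 0.5],
  [[100.8, 0.6, 145], [0, 0, -0.3], 0.5],
  [[100.8, 0.6, 157], [0, 0, -0.3], 0.5],
  [[100.8, 0.6, 163], [0, 0, -0.3], 0.5],
  [[100.8, 0.6, 163], [0, 0, -0.3], 0.5],
  [[100.8, 0.6, 163], [0, 0, -0.3], 0.5],
  [[100.8, 0.6, 163], [0, 0, -0.3], 0.5],
])

```text
time: 16.1
ee_pos: [0.4566, 0.3363, 0.0444]
tcp_rot: [180.0, 0.1, -161.0]
wrist_force: [-0.3, -0.6, -0.0]
opening: 0.0489
grasp_force: 31.2
```

```bash
python3 - <<'E'
from h import *
o=telemetry.get_obs(); p,d=snap('wrist','w6'); print(o['time'],o['ee_pos'],o['tcp_rot'],o['wrist_force'])
cv2.imwrite('pics/w6c.png',cv2.resize(p[180:420,200:440,::-1],None,fx=2.5,fy=2.5,interpolation=2))
E
```

```text
16.1 [0.4566473  0.33628102 0.04440267] [ 1.79973630e+02  8.71465036e-02 -1.60992323e+02] [-0.28669914 -0.55537439 -0.04514809]
```

View pics/w6c.png

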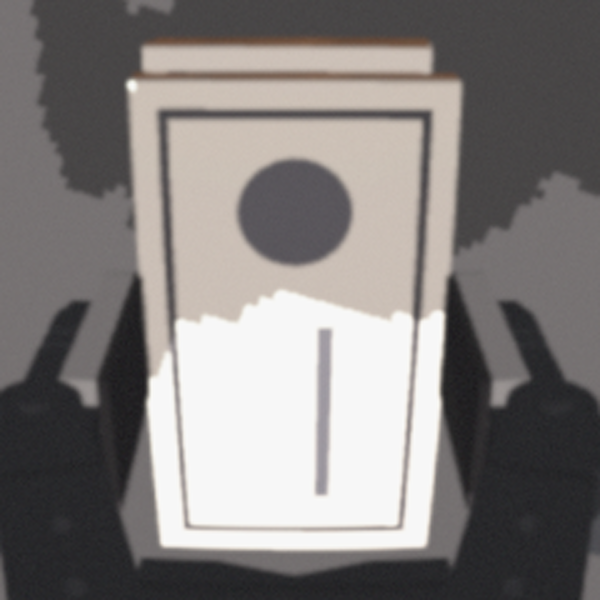

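Close view: behind the held plaque the stack's front-top corners are at crop (143,45) and (432,43); the held plaque's are at (130,83) and (461,80). I cast both and compare.

```bash
python3 - <<'E'
from h import *
o=telemetry.get_obs(); print(o['ee_pos'],o['tcp_rot'])
I=cv2.imread('pics/w6.png'); g=cv2.GaussianBlur(I.min(2).astype(np.float32),(3,3),0)
A=R.from_euler('xyz',o['tcp_rot'],degrees=True)
def row(r,a,b,t=None):
    v=g[r,a:b]; lv=(v[:3].mean()+v[len(v)//2])/2 if t is None else t
    i=np.where(v>lv)[0]; f=lambda j,k:j+(lv-v[j])/(v[k]-v[j]); return a+f(i[0]-1,i[0]),a+f(i[-1],i[-1]+1)
def show(n,P,z):
    W=wcast(P,o,z); W=A.inv().apply(W-o['ee_pos'])*1000; print(n,W[:,:2].round(1).tolist())
for r in(202,204,206): l,q=row(r,240,392,115); show(f'stack row{r} {l:.1f} {q:.1f}',[(l,r),(q,r)],.012)
for r in(222,232,242): l,q=row(r,238,400,130); show(f'held row{r} {l:.1f} {q:.1f}',[(l,r),(q,r)],o['ee_pos'][2]-.0105)
def colf(c,a,b,t): v=g[a:b,c]; i=np.argmax(v>t); return a+i-1+(t-v[i-1])/(v[i]-v[i-1])
show('stack T',[(c,colf(c,190,205,115)) for c in(265,290,315,340,365)],.012)
show('held T',[(c,colf(c,208,222,130)) for c in(262,290,315,340,375)],o['ee_pos'][2]-.0105)
print(g[190:222,300].round())
E
```

```text
[0.45660538 0.33627134 0.04426595] [ 1.79974551e+02  8.25893152e-02 -1.60992797e+02]
stack row202 255.9 372.9 [[43.5, -26.3], [43.5, 24.0]]
stack row204 255.9 372.8 [[42.6, -26.3], [42.6, 24.0]]
stack row206 256.1 372.7 [[41.7, -26.3], [41.7, 24.0]]
held row222 251.2 383.9 [[40.4, -24.7], [40.5, 25.1]]
held row232 251.7 383.4 [[36.5, -24.7], [36.5, 25.2]]
held row242 252.2 382.8 [[32.5, -24.7], [32.5, 25.2]]
stack T [[45.3, -22.2], [45.3, -11.5], [45.2, -0.8], [45.1, 9.8], [45.1, 20.5]]
held T [[45.5, -20.4], [45.7, -9.9], [45.7, -0.7], [45.5, 8.5], [44.4, 21.6]]
[ 70.  70.  69.  68.  65.  62.  66.  88. 123. 156. 175. 182. 184. 184.
 183. 183. 179. 166. 139. 108.  95. 112. 144. 170. 181. 183. 183. 182.
 182. 182. 182. 180.]
```

Call:
play_rows([
  [[-0.4, -1.3, 0], [0, 0, 0], 0.5],
  [[-0.4, -1.3, 3], [0, 0, 0], 0.5],
  [[-0.4, -1.3, 7], [0, 0, 0], 0.5],
  [[-0.4, -1.3, 10], [0, 0, 0], 0.5],
  [[-0.4, -1.3, 12.5], [0, 0, 0], 0.5],
  [[-0.4, -1.3, 13.5], [0, 0, 0], 0.5],
  [[-0.4, -1.3, 13.5], [0, 0, 0], 0.5],
])

```text
time: 16.85
ee_pos: [0.4568, 0.3348, 0.0295]
tcp_rot: [-180.0, -0.0, -161.0]
wrist_force: [-0.2, 0.4, -1.8]
opening: 0.0489
grasp_force: 31.2
```

Call:
play_rows([
  [[0, 0, 1], [0, 0, 0], 0.5],
  [[0, 0, 1], [0, 0, 0], 0.5],
])

```text
time: 17.05
ee_pos: [0.457, 0.3349, 0.0288]
tcp_rot: [180.0, 0.0, -161.0]
wrist_force: [-0.5, -0.3, -1.4]
opening: 0.0492
grasp_force: 31.2
```

Call:
play_rows([
  [[0, 0, 0.5], [0, 0, 0], 0.5],
  [[0, 0, 0.5], [0, 0, 0], 0.5],
  [[0, 0, 0.5], [0, 0, 0], 0.5],
])

```text
time: 17.35
ee_pos: [0.457, 0.3349, 0.0285]
tcp_rot: [180.0, 0.0, -161.0]
wrist_force: [-0.3, -0.4, 1.7]
opening: 0.049
grasp_force: 31.4
```

Light contact at the expected height. Now I release gently, then rise.

Call:
play_rows([
  [[0, 0, 0], [0, 0, 0], 0.42],
  [[0, 0, 0], [0, 0, 0], 0.39],
  [[0, 0, 0], [0, 0, 0], 0.36],
  [[0, 0, 0], [0, 0, 0], 0.33],
  [[0, 0, 0], [0, 0, 0], 0.3],
  [[0, 0, 0], [0, 0, 0], 0.28],
  [[0, 0, 0], [0, 0, 0], 0.27],
  [[0, 0, -4], [0, 0, 0], 0.27],
  [[0, 0, -15], [0, 0, 0], 0.27],
  [[0, 0, -35], [0, 0, 0], 0.27],
  [[0, 0, -60], [0, 0, 0], 0.27],
  [[0, 0, -90], [0, 0, 0], 0.27],
  [[0, 0, -120], [0, 0, 0], 0.27],
  [[0, 0, -140], [0, 0, 0], 0.27],
  [[0, 0, -140], [0, 0, 0], 0.27],
  [[0, 0, -140], [0, 0, 0], 0.27],
  [[0, 0, -140], [0, 0, 0], 0.27],
])

```text
time: 19.05
ee_pos: [0.4566, 0.3346, 0.1675]
tcp_rot: [-180.0, -0.1, -161.0]
wrist_force: [-0.1, -0.6, -0.4]
opening: 0.0624
grasp_force: 0.0
```

```bash
python3 - <<'E'
from h import *
o=telemetry.get_obs(); p,d=snap('wrist','w7'); s,_=snap('side','side7'); print(o['time'],o['ee_pos'],o['tcp_rot'])
a=cv2.resize(p[80:380,170:470,::-1],(500,500),interpolation=2); b=cv2.resize(s[90:300,190:520,::-1],(300,191))
cv2.imwrite('pics/v7.png',np.hstack([a,cv2.copyMakeBorder(b,0,309,0,0,0)]))
E
```

```text
19.05 [0.45659568 0.33462055 0.16746141] [-1.79977762e+02 -7.11422808e-02 -1.60991341e+02]
```

View pics/v7.png

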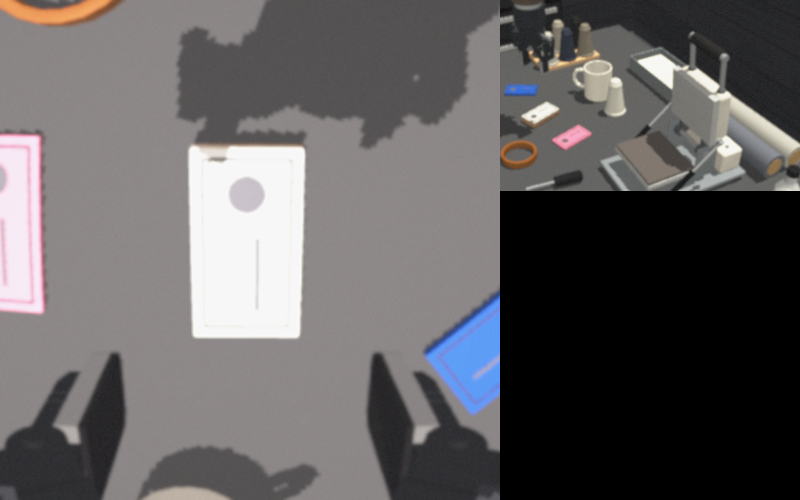

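The placed plaque covers the stack at crop (247,242), with nothing sticking out, and the press is open with its pad bare. A numeric check follows.

```bash
python3 - <<'E'
from h import *
o=telemetry.get_obs(); I=cv2.imread('pics/w7.png')
x0,y0=170,80
centre(edges(I,o,274,364,156,292,list(range(178,275,4)),list(range(293,346,3)),.018))
S=cv2.imread('pics/side7.png'); cv2.imwrite('pics/s7.png',cv2.resize(S[190:240,205:265],None,fx=10,fy=10,interpolation=2))
E
```

```text
L (array([0.46380866, 0.31002808], dtype=float32), np.float32(18.88941))
R (array([0.4473121 , 0.35899216], dtype=float32), np.float32(18.96895))
T (array([0.4151569 , 0.31813574], dtype=float32), np.float32(-71.10283))
B (array([0.50170213, 0.34807387], dtype=float32), np.float32(-70.917336))
centre [0.4577 0.3352] yaw 18.96 size 0.0916 0.0517
```

```bash
python3 -c "
from h import *
print(workorder.job_done())"
```

```text
the job is handed in; nothing more can be done
None
```

The job is handed in: the press stands open by itself, and the plaque lies face up on the white stack, within about 0.5 mm and 0.1° of the plaque below by the wrist camera. I saw nothing else disturbed, and the last move ended at 19 s.

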